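# Strip the hand mould for cleaning

## Task

Strip the little mould from the top down, one part at a time: put the dark locating ring over the post of its stand, then lay each plate flat between the corner stops of the cradle whose colour is painted on it: the sprue plate in the small yellow one, the cavity plate in the blue one and the stripper plate in the large green one. Lift every plate straight up off the guide pins, keep all parts upright and level, and leave each part fully down on its place.

Things in the scene. Friction and masses are not known exactly. Their poses are not given: they have to be found in the camera images.
- mould_base: Bottom of the mould, fixed: bright aluminium plate 78 x 114 x 16 mm with two upright steel guide pins, 9 mm thick, 24 mm either side of its centre along y, tips 56 mm above the table, and an 8 x 18 mm core 15 mm high between them. The stack lies on it: stripper, cavity, sprue plate, ring. Origin: centre of its underside, on the table; x along the short side, y the long side, z up.
- locating_ring_center (a point): Locating ring: loose dark steel ring, 36 mm outside, 24 mm inside, 14 mm high, on top of the stack, loosely round the 16 mm brass bush, its underside 64 mm above the table. Grip it from outside. Point: centre of the ring, 7 mm above its underside; z along its axis.
- sprue_plate_center (a point): Sprue plate, top plate of the stack: loose, bright aluminium, 42 x 70 x 16 mm, yellow strokes at its ends, brass bush standing 6 mm out of its top. Two 12 mm holes 24 mm either side of its centre sit with 1.5 mm play over the guide pins. Grip it across its width, at its middle. Point: its centre, 8 mm above its underside; x along its width, y its length, z up; either way round is the same.
- cavity_plate_center (a point): Cavity plate, middle plate of the stack: loose, copper-coloured, 50 x 84 x 16 mm, blue strokes at its ends. Two 12 mm holes 24 mm either side of its centre sit with 1.5 mm play over the guide pins. Grip it across its width, at its middle. Point: its centre, 8 mm above its underside; x along its width, y its length, z up; either way round is the same.
- stripper_plate_center (a point): Stripper plate, lowest loose plate: dark steel, 58 x 98 x 16 mm, green strokes at its ends, a slot over the core. Two 12 mm holes 24 mm either side of its centre sit with 1.5 mm play over the guide pins. Grip it across its width, at its middle. Point: its centre, 8 mm above its underside; x along its width, y its length, z up; either way round is the same.
- ring_stand_seat (a point): Fixed stand for the ring: grey pedestal, foot 60 mm wide, black round top 44 mm wide at 45 mm height, with an upright steel post 12 mm thick in its middle, tip 26 mm above the top. The ring drops over the post onto the top. Point: on the post's axis at the height of the top; z up. Obstacles near by: vice 75 mm high, toggle clamp with a red handle about 160 mm high.
- sprue_cradle_seat (a point): Fixed cradle for the sprue plate: yellow plastic board 60 x 88 mm, two black rubber strips, corner stops 6 mm above the rubber, open in the middle of each side. The plate lies flat between the stops, 5 mm play all round. Point: centre of the rubber surface where the plate rests, 10 mm above the table; x along the short side, y the long side, z up; either way round is the same.
- cavity_cradle_seat (a point): Fixed cradle for the cavity plate: blue plastic board 68 x 102 mm, two black rubber strips, corner stops 6 mm above the rubber, open in the middle of each side. The plate lies flat between the stops, 5 mm play all round. Point: centre of the rubber surface where the plate rests, 10 mm above the table; x along the short side, y the long side, z up; either way round is the same.
- stripper_cradle_seat (a point): Fixed cradle for the stripper plate: green plastic board 76 x 116 mm, two black rubber strips, corner stops 6 mm above the rubber, open in the middle of each side. The plate lies flat between the stops, 5 mm play all round. Point: centre of the rubber surface where the plate rests, 10 mm above the table; x along the short side, y the long side, z up; either way round is the same.

How it is judged:
By the outcome, as a careful person would: the job done as asked, in the order asked, and still so for the second after the job is handed in, with the robot touching nothing.
It also fails if it takes over 136 s, if anything falls off the work surface, if the arm or the gripper's body presses on something with over 40 N, if the wrist force passes 120 N, or if a joint passes its speed limit or range.

## Robot

A 7-joint arm with a two-finger parallel gripper is mounted at the origin on the work surface; the furniture and walls round the work are solid. World frame = base frame: x ahead of the robot, y to its left, z up, the work surface at z = 0. Lengths are in m, angles in rad, forces in N, time in s.
With the tool pointing down it reaches from about 0.4 to 0.85 m from the base axis. Payload 10.4 kg.
Tool frame: the origin (TCP) lies on the centre line of the jaws, within the pads' length; the fingertips stand 11 mm ahead of it and the grasp point (between the pads) lies 8 mm behind it; z points along the fingers, y is the line along which they close (so a half turn about z gives the same grasp; the last joint's range is limited). The gripper opens to 87 mm and grips with 3 to 60 N. Pads are 19 mm wide; open, the fingers measure 117 mm over their backs; the gripper's body (75 mm by 190 mm) begins 51 mm behind the grasp point.
Start: joints at [1.162, 0.332, -0.065, 1.46, 0.022, 1.35, -0.088], TCP at [0.235, -0.579, 0.234] pointing down, gripper open.
Joint ranges: [-2.6, 2.6], [-0.5, 2.12], [-1.47, 1.34], [0.16, 2.42], [-1.27, 4.41], [0.06, 2.06], [-2.6, 2.6]. Speed limits (rad/s): [2.22, 2.22, 2.79, 2.79, 3.14, 3.14, 3.14].

## Interface

Orientations are given as a unit quaternion [x, y, z, w].
In Python, from workcell import ctrl gives the robot as it stands.
- The arm moves only by the tool jog_arm, never from a script. Its argument "plan" is a list that holds one entry, the list of rows, each a list of 7 numbers: the shift along the world's x, y, z in cm, then the turn, a rotation vector about the world's x, y, z in rad, then the opening, from 0 (shut) to 1 (fully open). A call has 1 to 20 rows; each row is the pose to reach, as a shift and turn from the pose commanded when the call began; what a row does not reach only later rows make up. A row lasts 1/12 s, in which the tool goes at most 41.7 mm and 7.16 degrees, less where a joint would pass 70% of its speed; a pose out of reach is approached as far as the arm can. A call with a gripper value outside its range is refused whole. The fingers move at their own pace and stop on an object; "squeeze" is the grip in N (left out, the last holds). Time passes only in rows, so rows that repeat a pose let the fingers close. It gives the time, the measured TCP pose, the force, the opening and the grip force at its end, in the units of the state.
- ctrl.state(): the state, without advancing time (a new reading comes with each control period).
- ctrl.read_camera(name): name is "side" or "top"; returns the picture (400x640x3 uint8, blue, green, red); there is no depth.
- ctrl.get_calibration(name): a dict with "fx", "fy", "cx", "cy" (pixels), "dist" ([k1, k2, p1, p2, k3] as OpenCV has them; the pictures are not rectified), "rvec" (rotation vector, rad) and "tvec" (3), from world to camera coordinates, as OpenCV has them. Camera axes: x right, y down, z forward; pixel columns grow to the right and rows downward; lengths in m; the calibration is good to about 2 mm. A picture is of the moment at which its call begins. get_calibration takes no time and is no camera call.
- ctrl.finish_job(): hands the job in; it is judged then, once.
The state is a dict: "time": time; "q": joint angles; "joint_velocities": joint speeds; "joint_efforts": joint torques, N m; "position": TCP position; "ee_rot": TCP orientation; "force": force on the tool from outside, world axes, zero at the start; "moment": the same for the moment, N m; "finger_gap": opening from 0.0 (shut) to 1.0 (fully open); "finger_force": force on a finger pad.
Only numpy, scipy, OpenCV 4.12 (cv2) and the standard library are available. Lean on these libraries where they do the work, as an engineer would, in place of code of your own. Each camera call takes 0.05 s, during which the arm holds its last target. There are 200 camera calls.

## Working session

There is one attempt and no reset: what is moved stays moved. The work goes in short steps, Python scripts to look and compute and a tool call to move; the robot and the scene stay as the last step left them, time stands still between calls to the robot, and variables do not carry over. Pictures are saved under pics/ and viewed, at most 14 in all, crops included, and the job is handed in when it is done.

Besides the shell and the picture viewer there is one more tool, called by a JSON object that holds its "fn" and its "kwargs", one argument or row to a line. jog_arm: Moves the arm, as the interface text tells. Its arguments: {"type":"object","properties":{"plan":{"type":"array","items":{"type":"array","items":{"type":"array","items":{"type":"number"}}}},"squeeze":{"type":"number"}},"required":["plan"]}

```bash
mkdir -p pics; cat > h.py <<'E'
import numpy as np,cv2
from workcell import ctrl
def cal(n):
    c=ctrl.get_calibration(n);K=np.array([[c['fx'],0,c['cx']],[0,c['fy'],c['cy']],[0,0,1.]])
    R=cv2.Rodrigues(np.array(c['rvec'],float))[0];t=np.array(c['tvec'],float).ravel()
    return K,np.array(c['dist'],float),R,t
def ray(n,px):
    K,d,R,t=cal(n);u=cv2.undistortPoints(np.array(px,float).reshape(-1,1,2),K,d).reshape(-1,2)
    return -R.T@t,np.c_[u,np.ones(len(u))]@R
def onz(n,px,z):
    o,v=ray(n,px);return o+v*((z-o[2])/v[:,2])[:,None]
def proj(n,P):
    K,d,R,t=cal(n);return cv2.projectPoints(np.array(P,float).reshape(-1,3),cv2.Rodrigues(R)[0],t,K,d)[0].reshape(-1,2)
E
python3 - <<'E'
from h import *
for n in('top','side'):
    im=ctrl.read_camera(n);cv2.imwrite(f'pics/{n}0.png',im);K,d,R,t=cal(n);print(n,-R.T@t,R[2],K[0,0])
s=ctrl.state();print(s['position'],s['ee_rot'],s['finger_gap'],s['time'])
E
```

```text
top [ 0.37568791 -0.01866634  1.17690884] [ 0.10906461  0.00680971 -0.99401134] 438.18752303891426
side [0.38560418 0.69638815 0.5311524 ] [ 0.11797953 -0.8349599  -0.5375154 ] 404.3861480677457
[ 0.23506431 -0.5787387   0.2328125 ] [ 9.81444880e-01  1.91743343e-01 -1.69488516e-04 -6.40456393e-04] 0.9991696634182088 0.1
```

View pics/top0.png

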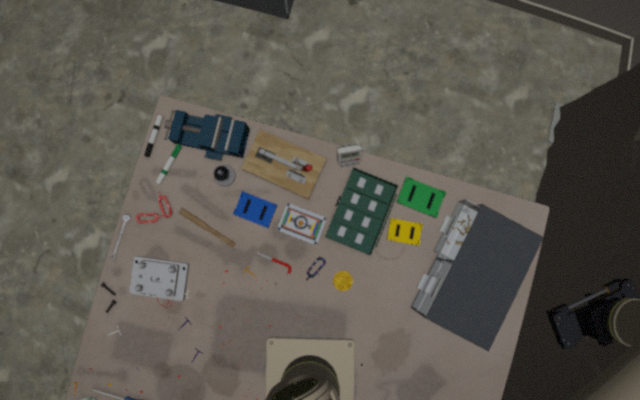

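View pics/side0.png

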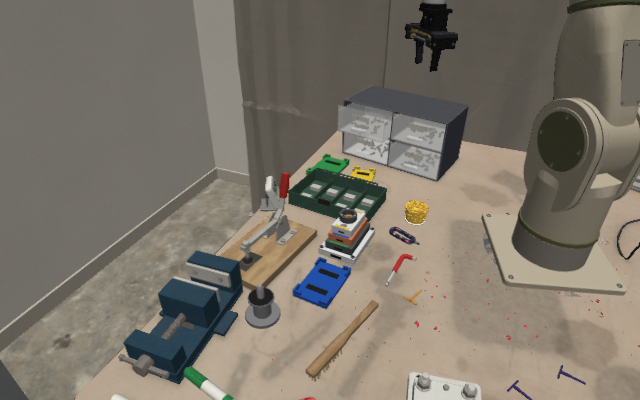

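```bash
python3 - <<'E'
from h import *
t=cv2.imread('pics/top0.png');s=cv2.imread('pics/side0.png')
h=cv2.cvtColor(t,cv2.COLOR_BGR2HSV)
for n,lo,hi,roi in(('blue',100,125,(230,185,285,230)),('yel',20,35,(380,210,435,255)),('green',45,85,(396,170,455,222))):
    x0,y0,x1,y1=roi;m=np.zeros(h.shape[:2],np.uint8);m[y0:y1,x0:x1]=cv2.inRange(h[y0:y1,x0:x1],(lo,120,60),(hi,255,255))
    c=max(cv2.findContours(m,cv2.RETR_EXTERNAL,cv2.CHAIN_APPROX_NONE)[0],key=cv2.contourArea).reshape(-1,2)
    P=onz('top',c,.010);r=cv2.minAreaRect((P[:,:2]*1000).astype(np.float32));b=cv2.boxPoints(r)
    e=[b[1]-b[0],b[2]-b[1]];e=max(e,key=np.linalg.norm);print(n,r,'long axis deg',np.degrees(np.arctan2(e[1],e[0])))
a=cv2.resize(t[198:248,272:332],None,fx=6.5,fy=6.5,interpolation=cv2.INTER_CUBIC)
b=cv2.resize(s[200:265,315:380],None,fx=6,fy=6,interpolation=cv2.INTER_CUBIC)
c=cv2.resize(t[155:195,200:245],None,fx=6,fy=6,interpolation=cv2.INTER_CUBIC)
d=cv2.resize(s[280:330,240:285],None,fx=4,fy=4,interpolation=cv2.INTER_CUBIC)
W=np.zeros((600,800,3),np.uint8)
for i,(x,y) in zip((a,b,c,d),((0,0),(400,0),(0,340),(400,400))):
    i=i[:600-y,:800-x];W[y:y+i.shape[0],x:x+i.shape[1]]=i
cv2.imwrite('pics/c1.png',W)
E
```

```text
blue ((454.04925537109375, 158.58438110351562), (101.03380584716797, 65.2573013305664), 70.03985595703125) long axis deg 70.03984
yel ((403.4657287597656, -242.84426879882812), (89.93016052246094, 60.0890007019043), 80.87108612060547) long axis deg 80.87107
green ((496.62860107421875, -287.0833435058594), (113.4636001586914, 72.95621490478516), 69.38392639160156) long axis deg 69.38393
```

View pics/c1.png

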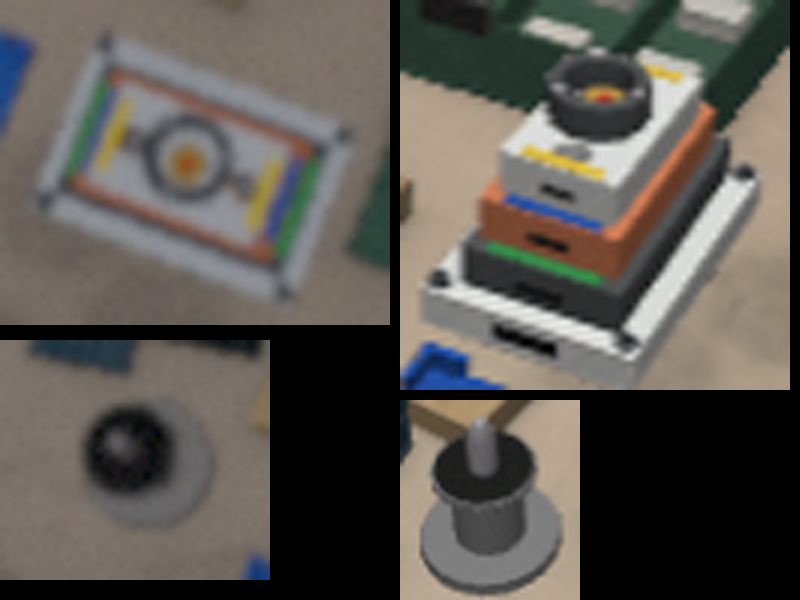

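The crops show the ring at about top (300.8,222.3) and side (348.3,213.5), the base plate's corners round it, and the stand's black disc at about top (221.3,173) and side (261.2,296.5). I'll turn these into positions and cross-check between the two views.

```bash
python3 - <<'E'
from h import *
f=lambda P,s,o:(np.array(P,float)+.5)/s-.5+np.array(o)
B=onz('top',f([(105,38),(349,134),(289,299),(42,202)],6.5,(272,198)),.016)
print('base',B.mean(0),[np.linalg.norm(B[i]-B[i-1])for i in range(4)])
for i,j in((1,0),(2,3),(0,3),(1,2)):
    e=B[i]-B[j];print(np.degrees(np.arctan2(e[1],e[0])))
def tri(a,b):
    o1,v1=ray('top',[a]);o2,v2=ray('side',[b]);v1=v1[0]/np.linalg.norm(v1);v2=v2[0]/np.linalg.norm(v2)
    s=np.linalg.lstsq(np.c_[v1,-v2],o2-o1,rcond=None)[0];return o1+s[0]*v1,o2+s[1]*v2
r1=f((187,158),6.5,(272,198));r2=f((200,82),6,(315,200))
print('ring',tri(r1,r2),onz('top',[r1],.078),onz('side',[r2],.078))
r1=f((128,108),6,(200,155));r2=f((85,67),4,(240,280))
print('stand',tri(r1,r2),onz('top',[r1],.045),onz('side',[r2],.045))
# cradles from side
s=cv2.cvtColor(cv2.imread('pics/side0.png'),cv2.COLOR_BGR2HSV)
for n,lo,hi,c,a in(('blue',100,125,(454,158.6),70),('yel',20,35,(403.5,-242.8),80.9),('green',45,85,(496.6,-287.1),69.4)):
    u=proj('side',[c[0]/1e3,c[1]/1e3,.01])[0].astype(int);x0,y0=u-35;m=np.zeros(s.shape[:2],np.uint8)
    x1,y1=u+35;m[y0:y1,x0:x1]=cv2.inRange(s[y0:y1,x0:x1],(lo,150,60),(hi,255,255))
    k=max(cv2.findContours(m,cv2.RETR_EXTERNAL,cv2.CHAIN_APPROX_NONE)[0],key=cv2.contourArea).reshape(-1,2)
    P=onz('side',k,.010);r=cv2.minAreaRect((P[:,:2]*1000).astype(np.float32));print(n,u,r)
E
```

```text
base [0.41847411 0.03102986 0.016     ] [np.float64(0.07160221577482773), np.float64(0.10722961190125631), np.float64(0.07124630404960683), np.float64(0.10796056892984619)]
-110.18377843933929
-109.98711741680086
-19.335667411673978
-18.743991163171764
ring (array([0.41998903, 0.03199082, 0.07733878]), array([0.41705738, 0.03193451, 0.07721807])) [[0.41996239 0.03196036 0.078     ]] [[0.4170032  0.03307907 0.078     ]]
stand (array([0.54550088, 0.24592769, 0.04541697]), array([0.54090294, 0.24525805, 0.04457032])) [[0.54556346 0.24602519 0.045     ]] [[0.5407658  0.24565642 0.045     ]]
blue [320 280] ((450.80145263671875, 157.9366455078125), (112.8950424194336, 71.78067779541016), 70.16264343261719)
yel [360 176] ((397.6038513183594, -263.7287902832031), (68.03885650634766, 61.344173431396484), 81.4032974243164)
green [327 166] ((493.46478271484375, -286.1746826171875), (122.3595962524414, 80.57823181152344), 69.21460723876953)
```

{"fn": "jog_arm", "kwargs": {
  "plan": [
    [[0,0,4,0,0,0,1],[0,0,8,0,0,0.05,1],[3,5,8,0,0,0.1,1],[5,9,8,0,0,0.15,1],[7,13,8,0,0,0.2,1],[9,17,8,0,0,0.25,1],[11,21,8,0,0,0.3,1],[13,25,8,0,0,0.35,1],[14,29,8,0,0,0.4,1],[15,33,8,0,0,0.45,1],[16,37,8,0,0,0.5,1],[17,41,8,0,0,0.55,1],[18,45,8,0,0,0.6,1],[18.3,49,7,0,0,0.67,1],[18.3,53,6,0,0,0.74,1],[18.3,57,4,0,0,0.8,1],[18.3,61,1,0,0,0.84,1],[18.3,61.1,-3,0,0,0.84,1],[18.3,61.1,-6,0,0,0.84,1],[18.3,61.1,-6,0,0,0.84,1]]
  ]
}}

```text
time: 1.77
position: [0.4153, 0.0339, 0.1689]
ee_rot: [0.817, 0.577, -0.002, -0.002]
force: [-1.0, -1.0, -0.5]
finger_gap: 0.999
finger_force: 0.0
```

```bash
cat > look.py <<'E'
import sys
from h import *
# look.py name X Y Z half scale : crop of both views around a world point
n=sys.argv[1];P=[float(v) for v in sys.argv[2:5]];w=int(sys.argv[5])
o=[]
for c in('side','top'):
    im=ctrl.read_camera(c);cv2.imwrite(f'pics/{n}_{c}.png',im);u=proj(c,P)[0].round().astype(int);x,y=max(u[0]-w,0),max(u[1]-w,0)
    k=im[y:y+2*w,x:x+2*w];print(c,'origin',x,y,'scale',400/(2*w));o.append(cv2.resize(k,(400,400),interpolation=cv2.INTER_CUBIC))
cv2.imwrite(f'pics/{n}.png',np.hstack(o))
s=ctrl.state();e=s['ee_rot'];R=cv2.Rodrigues(np.zeros(3))[0]
from scipy.spatial.transform import Rotation as Ro
R=Ro.from_quat(e).as_matrix();print('tcp',np.round(s['position'],4),'yaw of tool y',np.round(np.degrees(np.arctan2(R[1,1],R[0,1])),2),'tilt',np.round(R[:,2],3),'gap',s['finger_gap'],'t',s['time'],'q',np.round(s['q'],2))
E
python3 look.py l1 .4185 .032 .11 40
```

```text
side origin 308 159 scale 5.0
top origin 260 182 scale 5.0
tcp [0.4163 0.0325 0.1712] yaw of tool y -19.66 tilt [-0.005  0.    -1.   ] gap 1.0017087059131267 t 1.8667 q [ 0.58 -0.05 -0.73  2.02 -0.04  1.17 -0.48]
```

View pics/l1.png

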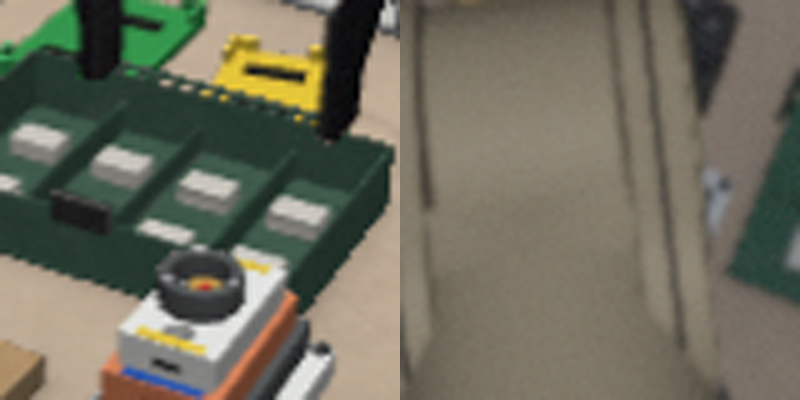

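{"fn": "jog_arm", "kwargs": {
  "plan": [
    [[0,0,-3,0,0,0,1],[0,0,-6,0,0,0,0.8],[0,0,-8,0,0,0,0.6],[0,0,-9.4,0,0,0,0.55],[0,0,-9.4,0,0,0,0.55],[0,0,-9.4,0,0,0,0.55],[0,0,-9.4,0,0,0,0.55],[0,0,-9.4,0,0,0,0],[0,0,-9.4,0,0,0,0],[0,0,-9.4,0,0,0,0],[0,0,-9.4,0,0,0,0],[0,0,-9.4,0,0,0,0],[0,0,-9.4,0,0,0,0],[0,0,-9.4,0,0,0,0]]
  ],
  "squeeze": 15
}}

```text
time: 3.03
position: [0.4188, 0.0318, 0.0804]
ee_rot: [0.818, 0.575, 0.0, 0.001]
force: [-1.8, -0.6, 6.9]
finger_gap: 0.412
finger_force: 15.0
```

{"fn": "jog_arm", "kwargs": {
  "plan": [
    [[0,0,1,0,0,0,0],[0,0,2.5,0,0,0,0],[0,0,5,0,0,0,0],[0,0,8,0,0,0,0],[2,3,8,0,0,0.05,0],[4,6,8,0,0,0.1,0],[6,9,8,0,0,0.15,0],[8,12,8,0,0,0.2,0],[10,15,8,0,0,0.25,0],[11,18,8,0,0,0.3,0],[12,20,8,0,0,0.35,0],[12.4,21,8,0,0,0.35,0],[12.4,21.4,8,0,0,0.35,0],[12.4,21.4,8,0,0,0.35,0],[12.4,21.4,8,0,0,0.35,0],[12.4,21.4,8,0,0,0.35,0],[12.4,21.4,8,0,0,0.35,0]]
  ]
}}

```text
time: 4.45
position: [0.5424, 0.2444, 0.1598]
ee_rot: [0.706, 0.708, -0.0, 0.001]
force: [-1.3, 0.6, -0.2]
finger_gap: 0.414
finger_force: 15.0
```

```bash
python3 look.py l2 .542 .246 .10 35;python3 -c "
from h import *
print(onz('side',[(351.5,180.5)],.160))"
```

```text
side origin 222 236 scale 5.714285714285714
top origin 181 136 scale 5.714285714285714
tcp [0.5423 0.2449 0.1598] yaw of tool y 0.2 tilt [ 0.001 -0.001 -1.   ] gap 0.4149260194555924 t 4.55 q [ 0.17  0.45 -0.86  1.6   0.35  1.25 -0.75]
[[0.41314185 0.04531092 0.16      ]]
```

View pics/l2.png

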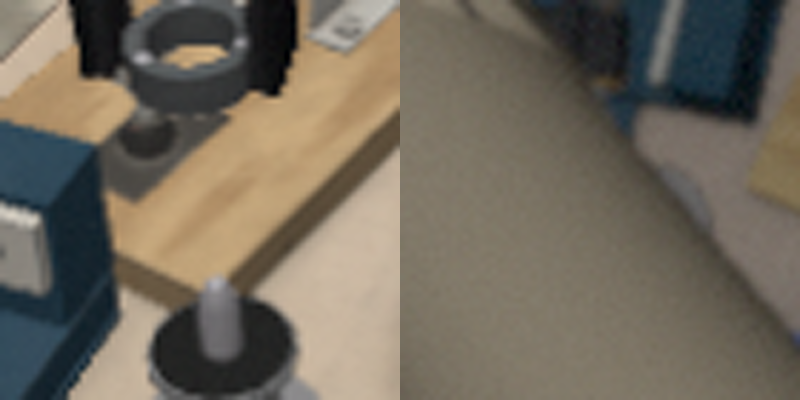

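```bash
python3 -c "
from h import *
f=lambda P:(np.array(P,float)+.5)/5.714-.5+np.array([222,236])
print(onz('side',[f((187,41))],.1574), onz('side',[f((224,344))],.045),onz('side',[f((217,281))],.071))
print(proj('side',[.5423,.2449,.1574]),f((187,41)))
b=cv2.cvtColor(cv2.imread('pics/l2_side.png'),cv2.COLOR_BGR2GRAY)
cv2.imwrite('pics/l2b.png',cv2.resize(b[232:310,225:285],None,fx=7.5,fy=7.5,interpolation=cv2.INTER_CUBIC))
"
```

```text
[[0.54196856 0.24676348 0.1574    ]] [[0.54123593 0.24441053 0.045     ]] [[0.54097394 0.24551786 0.071     ]]
[[254.43662768 241.96149642]] [254.31414071 242.76286314]
```

View pics/l2b.png

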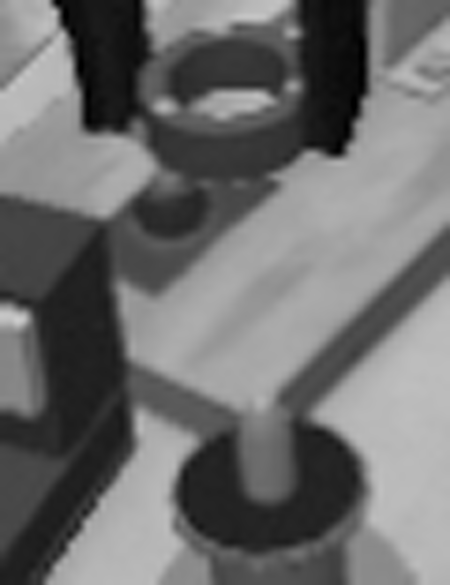

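{"fn": "jog_arm", "kwargs": {
  "plan": [
    [[0,0,-2.5,0,0,0,0],[0,0,-5,0,0,0,0],[0,0,-7,0,0,0,0],[0,0,-8.2,0,0,0,0],[0,0,-9,0,0,0,0],[0,0,-9.4,0,0,0,0],[0,0,-9.6,0,0,0,0],[0,0,-9.7,0,0,0,0],[0,0,-9.8,0,0,0,0],[0,0,-9.8,0,0,0,0],[0,0,-9.8,0,0,0,0]]
  ]
}}

```text
time: 5.47
position: [0.5425, 0.2461, 0.0621]
ee_rot: [0.705, 0.709, 0.0, 0.0]
force: [0.3, 1.0, -0.3]
finger_gap: 0.411
finger_force: 15.0
```

{"fn": "jog_arm", "kwargs": {
  "plan": [
    [[0,0,-0.05,0,0,0,0],[0,0,-0.1,0,0,0,0],[0,0,-0.15,0,0,0,0],[0,0,-0.15,0,0,0,0]]
  ]
}}

```text
time: 5.8
position: [0.5425, 0.2461, 0.0614]
ee_rot: [0.705, 0.709, 0.0, 0.0]
force: [-3.9, -2.9, 11.0]
finger_gap: 0.415
finger_force: 15.0
```

Contact: the ring is down. Now I release it slowly, rise, and swing back above the stack.

{"fn": "jog_arm", "kwargs": {
  "plan": [
    [[0,0,-0.1,0,0,0,0.5],[0,0,-0.1,0,0,0,0.7],[0,0,-0.1,0,0,0,0.8],[0,0,-0.1,0,0,0,0.8],[0,0,-0.1,0,0,0,0.8],[0,0,2,0,0,0,0.8],[0,0,5,0,0,0,0.8],[0,0,9,0,0,0,0.8],[-2,-3,10,0,0,-0.05,0.8],[-4,-6,10,0,0,-0.1,0.8],[-6,-9,10,0,0,-0.15,0.8],[-8,-12,10,0,0,-0.2,0.8],[-10,-15,10,0,0,-0.25,0.8],[-11,-18,10,0,0,-0.3,0.8],[-12,-20,9,0,0,-0.35,0.8],[-12.4,-21.4,7,0,0,-0.35,0.8],[-12.4,-21.4,6,0,0,-0.35,0.8],[-12.4,-21.4,6,0,0,-0.35,0.8],[-12.4,-21.4,6,0,0,-0.35,0.8]]
  ]
}}

```text
time: 7.38
position: [0.4183, 0.0329, 0.1202]
ee_rot: [0.818, 0.576, 0.0, -0.0]
force: [0.7, 0.3, -0.0]
finger_gap: 0.801
finger_force: 0.0
```

```bash
python3 look.py l3 .46 .14 .06 75
```

```text
side origin 244 178 scale 2.6666666666666665
top origin 184 131 scale 2.6666666666666665
tcp [0.4189 0.0332 0.1208] yaw of tool y -19.65 tilt [ 0.001  0.001 -1.   ] gap 0.7999663564697295 t 7.4833 q [ 0.62  0.03 -0.8   2.07  0.02  1.05 -0.54]
```

View pics/l3.png

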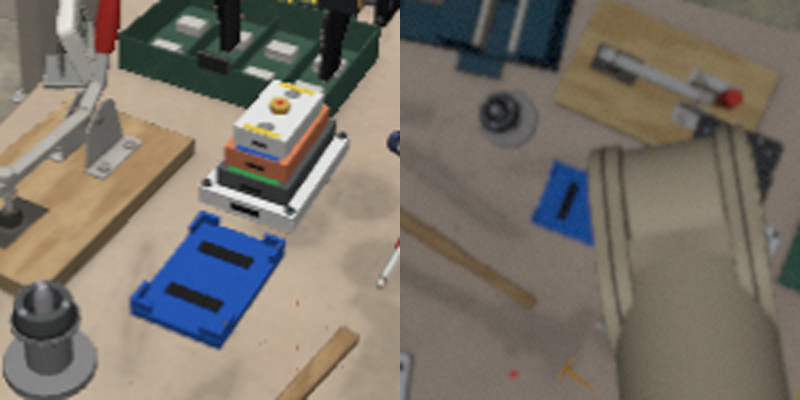

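```bash
python3 -c "
from h import *
print(onz('side',[((281+.5)/2.6667-.5+244,(101+.5)/2.6667-.5+178)],.07))
s=cv2.imread('pics/l3_side.png');h=cv2.cvtColor(s,cv2.COLOR_BGR2HSV)
m=np.zeros(h.shape[:2],np.uint8);m[205:240,325:375]=cv2.inRange(h[205:240,325:375],(20,100,60),(35,255,255))
for c in cv2.findContours(m,0,1)[0]:
  if cv2.contourArea(c)>3: M=cv2.moments(c);u=(M['m10']/M['m00'],M['m01']/M['m00']);print(u,onz('side',[u],.064))
"
```

```text
[[0.41464695 0.02919768 0.07      ]]
(341.50666666666666, 226.58666666666664) [[0.42672118 0.06031172 0.064     ]]
(354.875, 210.85416666666666) [[0.40444466 0.00173578 0.064     ]]
```

{"fn": "jog_arm", "kwargs": {
  "plan": [
    [[-0.1,-0.1,-2,0,0,0,0.75],[-0.1,-0.1,-4,0,0,0,0.7],[-0.1,-0.1,-5.2,0,0,0,0.65],[-0.1,-0.1,-5.7,0,0,0,0.62],[-0.1,-0.1,-5.7,0,0,0,0.62],[-0.1,-0.1,-5.7,0,0,0,0.62],[-0.1,-0.1,-5.7,0,0,0,0.4],[-0.1,-0.1,-5.7,0,0,0,0.3],[-0.1,-0.1,-5.7,0,0,0,0.3],[-0.1,-0.1,-5.7,0,0,0,0.3],[-0.1,-0.1,-5.7,0,0,0,0.3],[-0.1,-0.1,-5.7,0,0,0,0.3]]
  ],
  "squeeze": 20
}}

```text
time: 8.48
position: [0.4174, 0.031, 0.0637]
ee_rot: [0.818, 0.575, 0.0, 0.0]
force: [-1.9, 0.5, 6.0]
finger_gap: 0.478
finger_force: 20.0
```

{"fn": "jog_arm", "kwargs": {
  "plan": [
    [[0,0,0.3,0,0,0,0.3],[0,0,0.6,0,0,0,0.3],[0,0,1,0,0,0,0.3],[0,0,1.5,0,0,0,0.3],[0,0,1.5,0,0,0,0.3]]
  ]
}}

```text
time: 8.9
position: [0.4178, 0.0309, 0.0791]
ee_rot: [0.818, 0.575, 0.001, 0.001]
force: [-0.1, -0.3, -1.6]
finger_gap: 0.48
finger_force: 20.0
```

```bash
python3 -c "
from h import *
for z in(0,.1,.2): print(z,onz('top',[(463,203),(452,205),(430,262),(413,303)],z)[:,:2].round(3).tolist())
print(onz('side',[(343,92),(440,177),(348,106)],.0).round(3).tolist())
print([proj('side',[.42,-.35,z]).round().tolist() for z in (0,.1,.15,.2)])
"
```

```text
0 [[0.483, -0.406], [0.477, -0.375], [0.323, -0.314], [0.214, -0.269]]
0.1 [[0.474, -0.373], [0.469, -0.345], [0.327, -0.289], [0.227, -0.248]]
0.2 [[0.465, -0.34], [0.46, -0.314], [0.332, -0.264], [0.241, -0.227]]
[[0.514, -0.986, 0.0], [0.189, -0.291, 0.0], [0.479, -0.814, 0.0]]
[[[356.0, 161.0]], [[358.0, 129.0]], [[359.0, 111.0]], [[360.0, 93.0]]]
```

{"fn": "jog_arm", "kwargs": {
  "plan": [
    [[0,0,2,0,0,0,0.3],[0,0,4,0,0,0,0.3],[0,0,7,0,0,0,0.3],[0,0,10,0,0,0,0.3],[0,0,12,0,0,0,0.3],[0,0,12,0,0,0,0.3]]
  ]
}}

```text
time: 9.4
position: [0.4193, 0.0311, 0.2021]
ee_rot: [0.818, 0.575, 0.002, 0.002]
force: [0.4, -0.1, -2.7]
finger_gap: 0.479
finger_force: 20.0
```

```bash
python3 - <<'E'
from h import *
t=cv2.imread('pics/top0.png');s=cv2.imread('pics/side0.png')
a=cv2.resize(t[170:330,380:500],(450,600),interpolation=cv2.INTER_CUBIC);b=cv2.resize(s[80:190,325:475],(350,257),interpolation=cv2.INTER_CUBIC)
W=np.zeros((600,800,3),np.uint8);W[:,:450]=a;W[:257,450:]=b;cv2.imwrite('pics/cab.png',W)
E
```

```text
(no output)
```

View pics/cab.png

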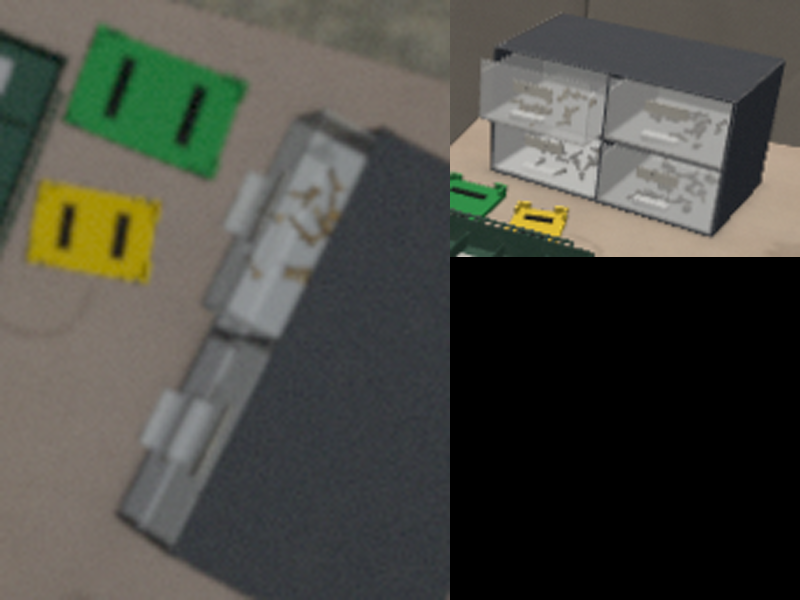

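```bash
python3 - <<'E'
from h import *
S=lambda x,y:((x-450)*150/350+325,80+y*110/257);T=lambda x,y:(380+x/3.75,170+y/3.75)
def tri(a,b):
    o1,v1=ray('top',[a]);o2,v2=ray('side',[b]);v1=v1[0]/np.linalg.norm(v1);v2=v2[0]/np.linalg.norm(v2)
    s=np.linalg.lstsq(np.c_[v1,-v2],o2-o1,rcond=None)[0];return (o1+s[0]*v1).round(3),(o2+s[1]*v2).round(3)
print('corner',onz('top',[T(120,515)],0),onz('side',[S(715,235)],0),onz('side',[S(493,172)],0))
print('cabtop',tri(T(172,545),S(735,103)))
print('dr bot',tri(T(205,303),S(605,143)),'dr top',tri(T(225,325),S(607,75)),tri(T(272,335),S(607,75)))
print('dr far top',tri(T(300,115),S(482,58)))
E
```

```text
corner [[ 0.20219358 -0.26669572  0.        ]] [[ 0.19466564 -0.27050784  0.        ]] [[ 0.46019912 -0.39296972  0.        ]]
cabtop (array([ 0.208, -0.265,  0.162]), array([ 0.2  , -0.264,  0.163]))
dr bot (array([ 0.355, -0.303,  0.09 ]), array([ 0.328, -0.302,  0.09 ])) dr top (array([ 0.343, -0.294,  0.173]), array([ 0.335, -0.293,  0.174])) (array([ 0.337, -0.327,  0.162]), array([ 0.333, -0.327,  0.162]))
dr far top (array([ 0.474, -0.343,  0.167]), array([ 0.475, -0.343,  0.167]))
```

{"fn": "jog_arm", "kwargs": {
  "plan": [
    [[0,-2,0,0,0,0.02,0.3],[0,-5,0,0,0,0.04,0.3],[0,-8,0,0,0,0.08,0.3],[0,-11,0,0,0,0.12,0.3],[0,-14,0,0,0,0.16,0.3],[0,-17,0,0,0,0.185,0.3],[-0.5,-20,0,0,0,0.185,0.3],[-1,-23,0,0,0,0.185,0.3],[-1.5,-25.5,0,0,0,0.185,0.3],[-1.5,-27,-1,0,0,0.185,0.3],[-1.5,-27.4,-3,0,0,0.185,0.3],[-1.5,-27.4,-5,0,0,0.185,0.3],[-1.5,-27.4,-7,0,0,0.185,0.3],[-1.5,-27.4,-9,0,0,0.185,0.3],[-1.5,-27.4,-10,0,0,0.185,0.3],[-1.5,-27.4,-10,0,0,0.185,0.3],[-1.5,-27.4,-10,0,0,0.185,0.3]]
  ]
}}

```text
time: 10.82
position: [0.402, -0.2428, 0.0979]
ee_rot: [0.761, 0.648, -0.0, -0.001]
force: [0.3, -0.1, -1.2]
finger_gap: 0.479
finger_force: 20.0
```

```bash
python3 look.py l4 .41 -.25 .06 50
```

```text
side origin 309 108 scale 4.0
top origin 361 178 scale 4.0
tcp [ 0.4029 -0.2433  0.0991] yaw of tool y -9.16 tilt [ 0.001 -0.001 -1.   ] gap 0.48078944623808717 t 10.9167 q [ 0.88  0.15 -0.46  1.99  0.08  1.01  0.22]
```

View pics/l4.png

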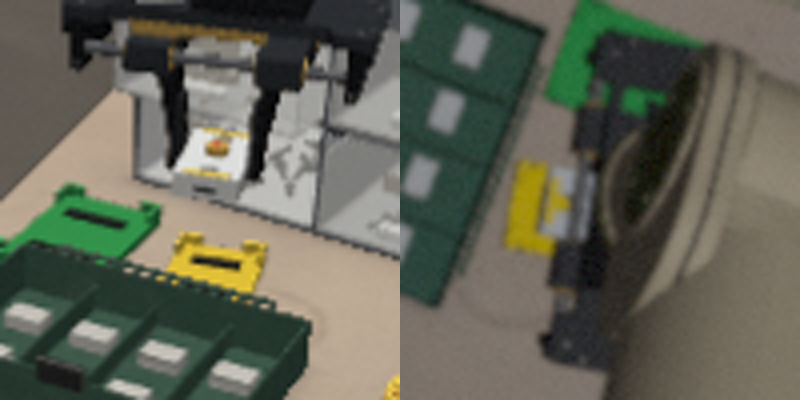

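```bash
python3 - <<'E'
from h import *
s=cv2.imread('pics/l4_side.png');h=cv2.cvtColor(s,cv2.COLOR_BGR2HSV);m=np.zeros(h.shape[:2],np.uint8)
m[160:190,345:380]=cv2.inRange(h[160:190,345:380],(18,120,60),(35,255,255))
ys,xs=np.nonzero(m)
for y in range(164,184):
    r=xs[ys==y]; 
    if len(r):print(y,r.min(),r.max(),end=' | ')
c=np.array([.4025,-.243]);a=np.radians(80.9);Y=np.array([np.cos(a),np.sin(a)]);X=np.array([Y[1],-Y[0]])
for z in(0.006,.016):print(z,[proj('side',[*(c+sx*.03*X+sy*.044*Y),z])[0].round(1).tolist() for sx in(-1,1) for sy in(-1,1)])
E
```

```text
166 354 358 | 167 354 359 | 168 353 373 | 169 353 375 | 170 353 375 | 171 353 374 | 172 352 374 | 173 352 374 | 174 351 374 | 175 351 374 | 176 353 373 | 177 348 373 | 178 352 372 | 179 364 372 | 180 368 372 | 182 367 368 | 183 370 370 | 0.006 [[374.5, 171.8], [368.2, 187.6], [353.0, 168.6], [345.3, 184.0]]
0.016 [[374.8, 168.6], [368.5, 184.2], [353.2, 165.4], [345.5, 180.6]]
```

{"fn": "jog_arm", "kwargs": {
  "plan": [
    [[0,0,-2,0,0,0,0.3],[0,0,-4,0,0,0,0.3],[0,0,-5.5,0,0,0,0.3],[0,0,-6.5,0,0,0,0.3],[0,0,-7,0,0,0,0.3],[0,0,-7.2,0,0,0,0.3],[0,0,-7.3,0,0,0,0.3],[0,0,-7.35,0,0,0,0.3],[0,0,-7.35,0,0,0,0.3],[0,0,-7.35,0,0,0,0.3]]
  ]
}}

```text
time: 11.75
position: [0.4027, -0.2434, 0.0257]
ee_rot: [0.761, 0.648, 0.0, 0.001]
force: [-2.5, 2.7, 7.8]
finger_gap: 0.484
finger_force: 20.0
```

{"fn": "jog_arm", "kwargs": {
  "plan": [
    [[0,0,0,0,0,0,0.55],[0,0,0,0,0,0,0.62],[0,0,0,0,0,0,0.62],[0,0,1,0,0,0,0.62],[0,0,4,0,0,0,0.62],[0,0,8,0,0,0,0.62],[0,0,12,0,0,0,0.7],[0,3,13,0,0,0,0.8],[0,7,13,0,0,-0.05,0.8],[0,11,13,0,0,-0.1,0.8],[0.5,15,13,0,0,-0.15,0.8],[1,19,13,0,0,-0.18,0.8],[1.5,23,13,0,0,-0.185,0.8],[1.5,26,11,0,0,-0.185,0.8],[1.5,27.4,9,0,0,-0.185,0.8],[1.5,27.4,7,0,0,-0.185,0.8],[1.5,27.4,7,0,0,-0.185,0.8],[1.5,27.4,7,0,0,-0.185,0.8]]
  ]
}}

```text
time: 13.25
position: [0.4168, 0.0309, 0.0948]
ee_rot: [0.818, 0.575, -0.0, -0.001]
force: [0.2, -1.1, 1.1]
finger_gap: 0.801
finger_force: 0.0
```

```bash
python3 look.py l5 .405 -.15 .03 65
```

```text
side origin 293 123 scale 3.076923076923077
top origin 306 165 scale 3.076923076923077
tcp [0.418  0.0304 0.0959] yaw of tool y -19.82 tilt [ 0.001 -0.    -1.   ] gap 0.7975726831081298 t 13.35 q [ 0.6   0.07 -0.79  2.1   0.06  0.99 -0.56]
```

View pics/l5.png

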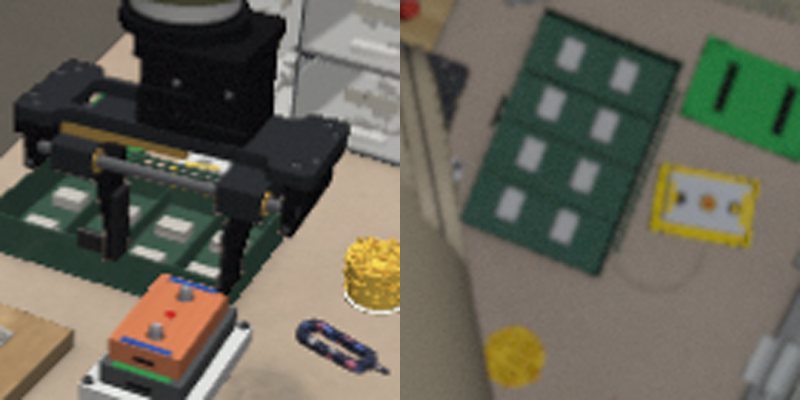

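Sprue plate lies between the yellow stops (top crop about (707,203)); the cavity plate and pins stand free under the gripper.

{"fn": "jog_arm", "kwargs": {
  "plan": [
    [[0,0,-2,0,0,0,0.75],[0,0,-4,0,0,0,0.72],[0,0,-4.85,0,0,0,0.72],[0,0,-4.85,0,0,0,0.72],[0,0,-4.85,0,0,0,0.72],[0,0,-4.85,0,0,0,0.5],[0,0,-4.85,0,0,0,0.4],[0,0,-4.85,0,0,0,0.4],[0,0,-4.85,0,0,0,0.4],[0,0,-4.85,0,0,0,0.4],[0,0,-4.85,0,0,0,0.4]]
  ],
  "squeeze": 35
}}

```text
time: 14.27
position: [0.4175, 0.031, 0.0468]
ee_rot: [0.818, 0.575, 0.0, 0.0]
force: [-2.1, -0.0, 8.3]
finger_gap: 0.571
finger_force: 35.0
```

{"fn": "jog_arm", "kwargs": {
  "plan": [
    [[0,0,0.3,0,0,0,0.4],[0,0,0.6,0,0,0,0.4],[0,0,1,0,0,0,0.4],[0,0,1.5,0,0,0,0.4],[0,0,1.5,0,0,0,0.4]]
  ]
}}

```text
time: 14.68
position: [0.4175, 0.0309, 0.062]
ee_rot: [0.818, 0.575, 0.0, 0.0]
force: [-1.1, 0.5, -1.9]
finger_gap: 0.567
finger_force: 35.0
```

{"fn": "jog_arm", "kwargs": {
  "plan": [
    [[0,0,2,0,0,0,0.4],[0,0,4,0,0,0,0.4],[0,0,6,0,0,0,0.4],[0,0,8,0,0,0,0.4],[0,0,8,0,0,0,0.4],[0.6,2,8,0,0,0,0.4],[1.2,4.5,8,0,0,0,0.4],[2,7,8,0,0,0,0.4],[2.7,9.5,8,0,0,0,0.4],[3.5,12,7,0,0,0,0.4],[3.5,12.75,5,0,0,0,0.4],[3.5,12.75,3,0,0,0,0.4],[3.5,12.75,1.3,0,0,0,0.4],[3.5,12.75,1.3,0,0,0,0.4],[3.5,12.75,1.3,0,0,0,0.4]]
  ]
}}

```text
time: 15.93
position: [0.4513, 0.1584, 0.0732]
ee_rot: [0.818, 0.575, -0.001, -0.001]
force: [-0.2, 0.6, -2.4]
finger_gap: 0.575
finger_force: 35.0
```

```bash
python3 look.py l6 .4525 .1585 .04 45; python3 - <<'E'
from h import *
h=cv2.cvtColor(cv2.imread('pics/side0.png'),cv2.COLOR_BGR2HSV)
m=np.zeros(h.shape[:2],np.uint8);m[250:310,285:360]=cv2.inRange(h[250:310,285:360],(100,120,50),(125,255,255))
k=max(cv2.findContours(m,0,1)[0],key=cv2.contourArea).reshape(-1,2)
print('extremes L,T,R,B',k[k[:,0].argmin()],k[k[:,1].argmin()],k[k[:,0].argmax()],k[k[:,1].argmax()])
c=np.array([.4525,.1585]);a=np.radians(70.1);Y=np.array([np.cos(a),np.sin(a)]);X=np.array([Y[1],-Y[0]])
for z in(0,.016):print(z,[proj('side',[*(c+sx*.034*X+sy*.051*Y),z])[0].round(1).tolist() for sx,sy in((1,1),(1,-1),(-1,-1),(-1,1))])
E
```

```text
side origin 277 223 scale 4.444444444444445
top origin 208 164 scale 4.444444444444445
tcp [0.4527 0.1586 0.0748] yaw of tool y -19.78 tilt [ 0.001  0.    -1.   ] gap 0.5725490462175248 t 16.0333 q [ 0.36  0.29 -0.87  1.98  0.26  0.99 -0.98]
extremes L,T,R,B [293 289] [319 257] [350 270] [323 307]
0 [[291.2, 296.0], [318.0, 262.6], [349.6, 273.8], [325.1, 309.8]]
0.016 [[290.9, 289.6], [318.0, 256.3], [350.0, 267.5], [325.3, 303.3]]
```

View pics/l6.png

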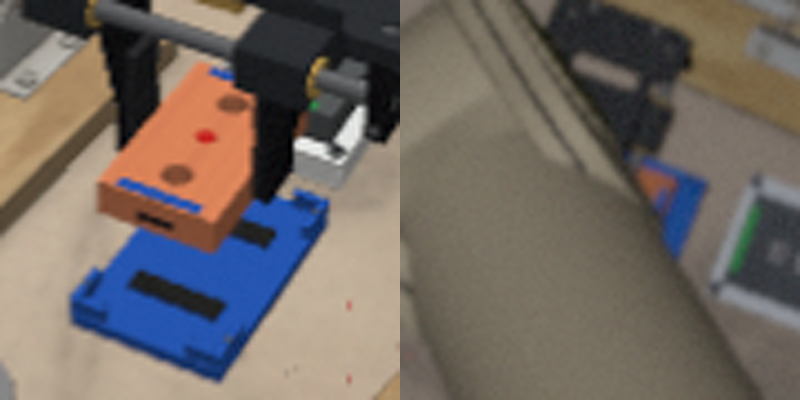

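{"fn": "jog_arm", "kwargs": {
  "plan": [
    [[0,0,-1.5,0,0,0,0.4],[0,0,-3,0,0,0,0.4],[0,0,-4,0,0,0,0.4],[0,0,-4.6,0,0,0,0.4],[0,0,-4.9,0,0,0,0.4],[0,0,-5,0,0,0,0.4],[0,0,-5.05,0,0,0,0.4],[0,0,-5.05,0,0,0,0.4],[0,0,-5.05,0,0,0,0.4]]
  ]
}}

```text
time: 16.78
position: [0.4523, 0.1583, 0.0248]
ee_rot: [0.818, 0.575, -0.0, 0.001]
force: [-6.4, -2.6, 11.0]
finger_gap: 0.568
finger_force: 35.0
```

{"fn": "jog_arm", "kwargs": {
  "plan": [
    [[0,0,0,0,0,0,0.65],[0,0,0,0,0,0,0.7],[0,0,0,0,0,0,0.7],[0,0,1,0,0,0,0.7],[0,0,4,0,0,0,0.8],[0,0,8,0,0,0,0.9],[-0.6,-2,9,0,0,0,0.9],[-1.2,-4.5,9,0,0,0,0.9],[-2,-7,9,0,0,0,0.9],[-2.7,-9.5,9,0,0,0,0.9],[-3.5,-12,8,0,0,0,0.9],[-3.5,-12.75,6,0,0,0,0.9],[-3.5,-12.75,5.5,0,0,0,0.9],[-3.5,-12.75,5.5,0,0,0,0.9],[-3.5,-12.75,5.5,0,0,0,0.9]]
  ]
}}

```text
time: 18.03
position: [0.4176, 0.0322, 0.0793]
ee_rot: [0.818, 0.576, 0.0, -0.0]
force: [0.1, 0.1, 0.1]
finger_gap: 0.9
finger_force: 0.0
```

```bash
python3 look.py l7 .437 .1 .03 50
```

```text
side origin 284 203 scale 4.0
top origin 225 166 scale 4.0
tcp [0.418  0.0322 0.0796] yaw of tool y -19.66 tilt [ 0.001  0.001 -1.   ] gap 0.902161140032995 t 18.1333 q [ 0.63  0.1  -0.84  2.12  0.09  0.96 -0.6 ]
```

View pics/l7.png

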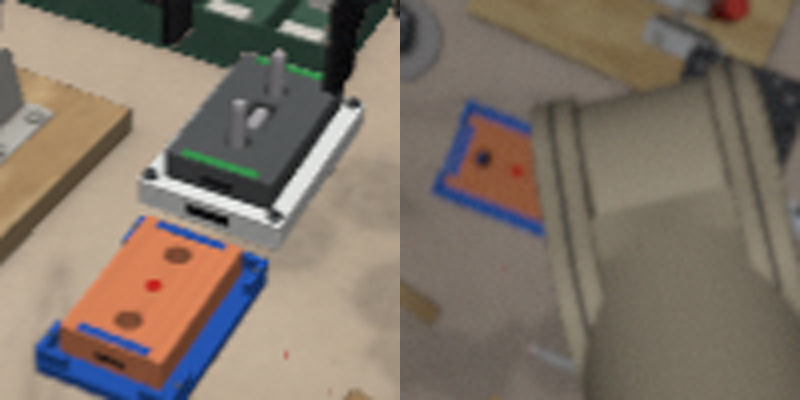

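Cavity plate lies level between the blue stops (side crop about (150,290)). Next is the stripper plate.

{"fn": "jog_arm", "kwargs": {
  "plan": [
    [[0,-0.1,-2,0,0,0,0.85],[0,-0.1,-4,0,0,0,0.8],[0,-0.1,-4.85,0,0,0,0.8],[0,-0.1,-4.85,0,0,0,0.8],[0,-0.1,-4.85,0,0,0,0.8],[0,-0.1,-4.85,0,0,0,0.6],[0,-0.1,-4.85,0,0,0,0.5],[0,-0.1,-4.85,0,0,0,0.5],[0,-0.1,-4.85,0,0,0,0.5],[0,-0.1,-4.85,0,0,0,0.5],[0,-0.1,-4.85,0,0,0,0.5]]
  ],
  "squeeze": 45
}}

```text
time: 19.05
position: [0.4171, 0.0302, 0.0308]
ee_rot: [0.818, 0.575, -0.0, 0.0]
force: [-4.3, 1.9, 8.3]
finger_gap: 0.663
finger_force: 45.0
```

{"fn": "jog_arm", "kwargs": {
  "plan": [
    [[0,0,0.3,0,0,0,0.5],[0,0,0.6,0,0,0,0.5],[0,0,1,0,0,0,0.5],[0,0,1.5,0,0,0,0.5],[0,0,1.5,0,0,0,0.5]]
  ]
}}

```text
time: 19.47
position: [0.4171, 0.0301, 0.0458]
ee_rot: [0.818, 0.575, -0.0, 0.0]
force: [-3.6, 3.0, 0.5]
finger_gap: 0.657
finger_force: 45.0
```

{"fn": "jog_arm", "kwargs": {
  "plan": [
    [[-0.05,0,0.4,0,0,0,0.5],[-0.05,0,0.8,0,0,0,0.5],[-0.05,0,1.2,0,0,0,0.5],[-0.05,0,1.2,0,0,0,0.5]]
  ]
}}

```text
time: 19.8
position: [0.417, 0.03, 0.0578]
ee_rot: [0.818, 0.575, 0.0, 0.0]
force: [-3.6, 3.3, -1.8]
finger_gap: 0.661
finger_force: 45.0
```

{"fn": "jog_arm", "kwargs": {
  "plan": [
    [[0,0,0.5,0,0,0,0.5],[0,0,1.2,0,0,0,0.5],[0,0,2,0,0,0,0.5],[0,0,4,0,0,0,0.5],[0,0,7,0,0,0,0.5],[0,0,10,0,0,0,0.5],[0,0,13,0,0,0,0.5],[0,0,14,0,0,0,0.5],[0,-2,14,0,0,0,0.5],[0,-4,14,0,0,0,0.5],[0,-6,14,0,0,0,0.5],[0,-8.5,14,0,0,0,0.5],[0,-11,14,0,0,0,0.5],[0.5,-13.5,14,0,0,0,0.5],[1,-16,14,0,0,0,0.5],[2,-18,14,0,0,0,0.5],[3,-20,14,0,0,0,0.5],[3,-20,14,0,0,0,0.5],[3,-20,14,0,0,0,0.5]]
  ]
}}

```text
time: 21.38
position: [0.4466, -0.1707, 0.1963]
ee_rot: [0.818, 0.575, 0.0, -0.001]
force: [-0.6, 0.7, -3.5]
finger_gap: 0.665
finger_force: 45.0
```

{"fn": "jog_arm", "kwargs": {
  "plan": [
    [[0.8,-2,0,0,0,-0.017,0.5],[1.6,-4,0,0,0,-0.017,0.5],[2.4,-6,0,0,0,-0.017,0.5],[3.2,-8,0,0,0,-0.017,0.5],[4,-10,0,0,0,-0.017,0.5],[4.8,-11.6,0,0,0,-0.017,0.5],[4.8,-11.6,-2,0,0,-0.017,0.5],[4.8,-11.6,-4,0,0,-0.017,0.5],[4.8,-11.6,-6,0,0,-0.017,0.5],[4.8,-11.6,-8,0,0,-0.017,0.5],[4.8,-11.6,-9,0,0,-0.017,0.5],[4.8,-11.6,-9,0,0,-0.017,0.5],[4.8,-11.6,-9,0,0,-0.017,0.5]]
  ]
}}

```text
time: 22.47
position: [0.4948, -0.2855, 0.1074]
ee_rot: [0.823, 0.569, 0.0, -0.0]
force: [0.3, -0.6, -2.8]
finger_gap: 0.659
finger_force: 45.0
```

```bash
python3 look.py l8 .485 -.285 .07 50; python3 - <<'E'
from h import *
h=cv2.cvtColor(cv2.imread('pics/side0.png'),cv2.COLOR_BGR2HSV)
m=np.zeros(h.shape[:2],np.uint8);m[145:185,300:357]=cv2.inRange(h[145:185,300:357],(45,150,90),(75,255,255))
k=max(cv2.findContours(m,0,1)[0],key=cv2.contourArea).reshape(-1,2)
print('L,T,R,B',k[k[:,0].argmin()],k[k[:,1].argmin()],k[k[:,0].argmax()],k[k[:,1].argmax()])
c=np.array([.495,-.2868]);a=np.radians(69.3);Y=np.array([np.cos(a),np.sin(a)]);X=np.array([Y[1],-Y[0]])
for z in(0,.016):print(z,[proj('side',[*(c+sx*.038*X+sy*.058*Y),z])[0].round(1).tolist() for sx,sy in((1,1),(1,-1),(-1,-1),(-1,1))])
E
```

```text
side origin 282 97 scale 4.0
top origin 375 149 scale 4.0
tcp [ 0.4955 -0.2862  0.1085] yaw of tool y -20.73 tilt [ 0.002 -0.001 -1.   ] gap 0.6607141973789248 t 22.5667 q [ 0.87  0.37 -0.51  1.73  0.2   1.1  -0.07]
L,T,R,B [307 170] [328 156] [347 161] [307 173]
0 [[305.1, 175.1], [325.2, 158.2], [348.9, 164.2], [330.1, 182.0]]
0.016 [[305.1, 169.9], [325.3, 153.3], [349.1, 159.1], [330.3, 176.7]]
```

View pics/l8.png

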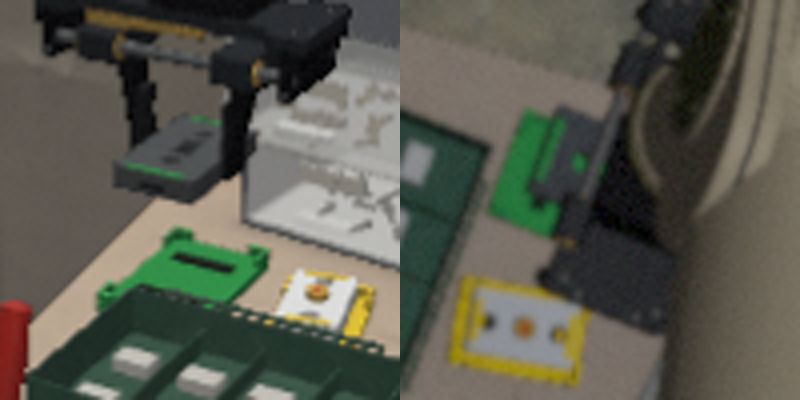

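{"fn": "jog_arm", "kwargs": {
  "plan": [
    [[0,0,-1.5,0,0,0,0.5],[0,0,-3,0,0,0,0.5],[0,0,-4.5,0,0,0,0.5],[0,0,-6,0,0,0,0.5],[0,0,-6.8,0,0,0,0.5],[0,0,-6.8,0,0,0,0.5]]
  ]
}}

```text
time: 23.07
position: [0.4942, -0.2859, 0.0384]
ee_rot: [0.823, 0.568, -0.0, -0.001]
force: [-0.9, 0.2, -3.6]
finger_gap: 0.662
finger_force: 45.0
```

{"fn": "jog_arm", "kwargs": {
  "plan": [
    [[0,0,-0.7,0,0,0,0.5],[0,0,-1.2,0,0,0,0.5],[0,0,-1.4,0,0,0,0.5],[0,0,-1.55,0,0,0,0.5],[0,0,-1.6,0,0,0,0.5],[0,0,-1.6,0,0,0,0.5]]
  ]
}}

```text
time: 23.57
position: [0.4948, -0.2862, 0.0248]
ee_rot: [0.823, 0.568, -0.0, 0.0]
force: [-7.1, 2.6, 13.1]
finger_gap: 0.659
finger_force: 45.0
```

Seated with firm contact. Release, rise and back off.

{"fn": "jog_arm", "kwargs": {
  "plan": [
    [[0,0,0,0,0,0,0.72],[0,0,0,0,0,0,0.76],[0,0,0,0,0,0,0.76],[0,0,0,0,0,0,0.76],[0,0,2,0,0,0,0.76],[0,0,5,0,0,0,0.76],[0,0,9,0,0,0,0.76],[0,0,13,0,0,0,0.76],[0,0,17,0,0,0,0.76],[0,4,18,0,0,0,0.76],[-1,8,18,0,0,0,0.76],[-2,12,18,0,0,0,0.76],[-3,16,18,0,0,0,0.76],[-4,20,18,0,0,0,0.76],[-6,24,18,0,0,0,0.76],[-6,24,18,0,0,0,0.76],[-6,24,18,0,0,0,0.76]]
  ]
}}

```text
time: 24.98
position: [0.4343, -0.0441, 0.2036]
ee_rot: [0.822, 0.57, -0.0, 0.001]
force: [-0.1, -0.4, 0.4]
finger_gap: 0.761
finger_force: 0.0
```

```bash
python3 - <<'E'
from h import *
t=ctrl.read_camera('top');s=ctrl.read_camera('side')
W=np.zeros((600,800,3),np.uint8)
W[:300,:]=cv2.resize(t[150:270,190:510],(800,300),interpolation=cv2.INTER_CUBIC)
W[300:,:400]=cv2.resize(s[145:220,290:390],(400,300),interpolation=cv2.INTER_CUBIC)
W[300:,400:]=cv2.resize(s[250:340,235:355],(400,300),interpolation=cv2.INTER_CUBIC)
cv2.imwrite('pics/end.png',W);print(ctrl.state()['time'],ctrl.state()['force'])
E
```

```text
25.0833 [ 0.03297151 -0.61259892 -0.66111074]
```

View pics/end.png

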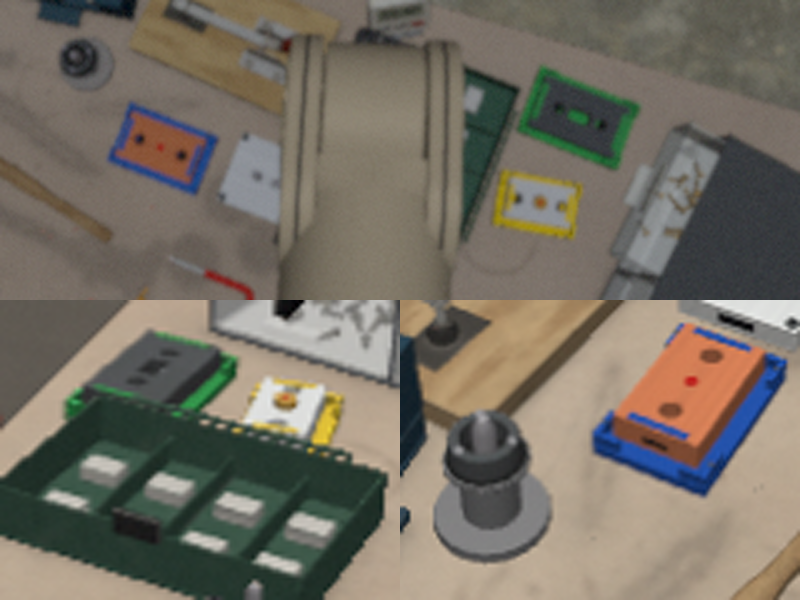

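The final pictures show the ring down over its post and all three plates level between the stops of their own cradles, so I hand the job in.

```bash
python3 -c "
from workcell import ctrl
print(ctrl.finish_job())"
```

```text
the job is handed in; nothing more can be done
None
```

I stripped the mould in the order asked and handed the job in at about 25 s: the last pictures showed the ring down over its post and the sprue, cavity and stripper plates flat in the yellow, blue and green cradles; no verdict came back.

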